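# Zero the jar filler's batch counter under its push-latch cover

### The job

Zero the jar filler's batch counter for a new batch: press on the white service cover of the control console so that it pops fully open, press the blue reset key beneath it fully down, then push the cover shut and press it in so that it latches and stays closed. It is all done by pressing and pushing with the fingertips: do not grip the cover, press none of the other keys or buttons, and leave the jars and bottles around the console where they stand.

Things in the scene. Friction and masses are not known exactly. Their poses are not given: they have to be found in the camera images.
- console: Fixed grey control console, 320 mm wide (y), 240 mm deep (x), about 100 mm tall at its back and 60 mm at its front, which faces the robot's side. Origin: centre of its underside, on the bench; x points to its back, z up. Its flat top slopes 10 degrees, down to the front. Behind the cover's hinge the top is bare but for a display 3 mm high and two lamps 10 mm high at the +y side.
- cover_hinge (a point): Middle of the white cover's hinge line, at the cover's far edge. Turns with the console, not with the cover: z is square to the sloping top, x points up the slope to the back, y runs along the hinge. In this frame the console's top lies 1 mm below the origin, x = -142 to +98 mm, y = -160 to +160 mm. The closed cover lies at x = -105 to 0, y = -65 to +65 mm, in an opening 2 mm larger all round.
- cover_pad (a point): Centre of the round press mark (26 mm across) on the outer face of the white cover, 82 mm from the hinge line, 23 mm from the free front edge. Moves with the cover; z points out of the outer face. The cover is a flat plate 105 x 130 x 4 mm, hinged at mid thickness; closed, its outer face stands 3 mm above the console's top. A thin steel striker hangs 26 mm from its inner face.
- cover (a joint): Cover angle, rad: 0 latched shut, negative pressed in (rubber buffers from -0.06: 5 mm at the mark), 2.2 fully open, leaning some 26 degrees back past upright. It turns about y of cover_hinge, free edge up and then to the back. A weak damped spring swings it fully open by itself in about 2 s once released. To shut it, push its outer face from behind, forward and down (1 to 2 N at the mark).
- cover_latch (a point): The push-push latch: a steel cassette 40 mm wide at the front of the recess under the cover, 81 to 95 mm before the hinge line; this point is the centre of its top, 11 mm below the hinge. The shut cover pressed in at the mark by 4 mm or more (-0.05 rad; 2 to 4 N) and let go swings open; the open one pushed shut, pressed in as far and let go stays latched at 0. Pressed in less, it may not change.
- reset_key_top (a point): Centre of the top of the round blue reset key, 22 mm across, in the recess under the cover: 55 mm before the hinge line, 30 mm to the +y side, top 13 mm below the hinge (in its frame). It stands 9 mm out of a white housing 38 mm across. z points out of the key.
- reset_key (a joint): Travel of the blue reset key, m: 0 released, 0.005 fully down (about 4 N); springs back.
- mode_key (a joint): Travel of the black key beside the blue one (same size and height, 55 mm before the hinge line, 30 mm to the -y side), m: 0 released, 0.005 down. Not to be pressed.
- start_button (a joint): Travel of the green start button on the console's top (26 mm across, stands 21 mm high; 115 mm to the +y side, 2 mm before the hinge line), m: 0 released. Not to be pressed.
- stop_button (a joint): Travel of the red stop button on the console's top (26 mm across, stands 21 mm high; 115 mm to the +y side, 72 mm before the hinge line), m: 0 released. Not to be pressed.
- estop (a joint): Travel of the red mushroom emergency stop on a yellow ring (40 mm across, stands 35 mm high; 115 mm to the -y side, 42 mm before the hinge line), m: 0 released. Not to be pressed.
- jar_a_center (a point): Loose bystander, leave it alone: white cream jar with a green band, 55 mm across, 45 mm tall; the point is at its centre, half-way up.
- jar_b_center (a point): Loose bystander, leave it alone: white cream jar with a green band, 55 mm across, 45 mm tall; the point is at its centre, half-way up.
- jar_c_center (a point): Loose bystander, leave it alone: white cream jar with a green band, 55 mm across, 45 mm tall; the point is at its centre, half-way up.
- jar_d_center (a point): Loose bystander, leave it alone: white cream jar with a green band, 55 mm across, 45 mm tall; the point is at its centre, half-way up.
- spray_center (a point): Loose bystander, leave it alone: blue spray bottle with a red trigger head, 60 mm across (head 75 mm long), 176 mm tall; the point is at its centre, half-way up.
- flask_center (a point): Loose bystander, leave it alone: pale bottle with a blue cap, 68 mm across, 200 mm tall; the point is at its centre, half-way up.

How it is judged:
By the outcome, as a careful person would: the job done as asked, in the order asked, and still so for the second after the job is handed in, with the robot touching nothing.
It also fails if it takes over 58 s, if anything falls off the work surface, if the arm or the gripper's body presses on something with over 40 N, if the wrist force passes 120 N, or if a joint passes its speed limit or range.

### The arm

A 6-joint arm with a two-finger parallel gripper is mounted at the origin on the work surface. World frame = base frame: x ahead of the robot, y to its left, z up, the work surface at z = 0. Lengths are in m, angles in rad, forces in N, time in s.
With the tool pointing down it reaches from about 0.35 to 0.975 m from the base axis. Payload 4.9 kg.
Tool frame: the origin (TCP) lies at the very end of the fingers, on their centre line; the grasp point (between the pads) lies manip.grip_point_offset behind it (manip.grip_point_offset is the distance from the TCP to the grasp point, in m); z points along the fingers, y is the line along which they close (so a half turn about z gives the same grasp; the last joint's range is limited). The gripper opens to 85 mm and grips with 20 to 120 N. Pads are 22 mm wide; open, the fingers measure 114 mm over their backs; the gripper's body (76 mm by 85 mm) begins 54 mm behind the grasp point. The pads swing forward as they close: fully open they stand 13 mm farther back than shut.
Start: joints at [1.007, 0.053, 1.613, -0, 1.476, -0.119], TCP at [0.269, 0.564, 0.231] pointing down, gripper open.
Joint ranges: [-3.01, 3.01], [-1.01, 2.22], [0.06, 2.58], [-1.02, 4.17], [0.09, 2.62], [-3.14, 3.14]. Speed limits (rad/s): [2.57, 2.57, 3.14, 3.14, 3.14, 3.14].

### API

Orientations are given as a unit quaternion [w, x, y, z].
In Python, from plant import manip gives the robot as it stands.
- The arm moves only by the shell command python3 -m crank 'ROWS' [OPENING]. ROWS is JSON, a list of rows, each an object of numbers: "x", "y", "z": the shift along the tool's x, y, z in cm; "turn": the turn about the tool's z in rad. In form: [{"x": .., "y": .., "z": .., "turn": ..}, ...]. A call has 1 to 5 rows; each row shifts and turns the commanded pose from where the row before left it, along the tool's axes as they then stand; what a row does not reach is not made up. A row lasts 1/10 s, in which the tool goes at most 50 mm and 8.59 degrees, less where a joint would pass 70% of its speed; a pose out of reach is approached as far as the arm can. A call with a gripper value outside its range is refused whole. OPENING is the opening in per cent of the stroke, from 0 (shut) to 100 (fully open), set as the call begins (- or left out, the last holds). The fingers move at their own pace and stop on an object; the grip force is fixed at half the most. Time passes only in rows, so rows that do not move let the fingers close. It gives the time, the measured TCP pose, the force, the opening and the grip force at its end, in the units of the state.
- manip.state(): the state, without advancing time (a new reading comes with each control period).
- manip.grab_frame(name): name is "side" or "top"; returns (picture, depth): 400x640x3 uint8, red, green, blue; 400x640 float32, m along the optical axis (not along the pixel's ray), 0 where there is no reading.
- manip.camera_model(name): a dict with "mtx" (3x3 intrinsics, pixels), "world_to_cam" (4x4, takes a point from world to camera coordinates). Camera axes: x right, y down, z forward; pixel columns grow to the right and rows downward; lengths in m; the calibration is good to about 2 mm. A picture is of the moment at which its call begins. camera_model takes no time and is no camera call.
- manip.job_done(): hands the job in; it is judged then, once.
The state is a dict: "time": time; "joint_pos": joint angles; "joint_vel": joint speeds; "joint_efforts": joint torques, N m; "tool_pos": TCP position; "tool_rot": TCP orientation; "contact_force": force on the tool from outside, world axes, zero at the start; "ft_torque": the same for the moment, N m; "gripper_width": opening from 0.0 (shut) to 1.0 (fully open); "grasp_force": force on a finger pad.
Only numpy, scipy, OpenCV 4.12 (cv2) and the standard library are available. Lean on these libraries where they do the work, as an engineer would, in place of code of your own. Each camera call takes 0.05 s, during which the arm holds its last target. There are 200 camera calls.

## Working session

There is one attempt and no reset: what is moved stays moved. The work goes in short steps, Python scripts to look and compute and a shell command to move; the robot and the scene stay as the last step left them, time stands still between calls to the robot, and variables do not carry over. Pictures are saved under pics/ and viewed, at most 10 in all, crops included, and the job is handed in when it is done.

```bash
ls; mkdir -p pics
python3 - <<'E'
from plant import manip
import cv2,numpy as np
s=manip.state();print(s['time'],s['tool_pos'],s['tool_rot'],s['gripper_width'],manip.grip_point_offset)
for n in('top','side'):
    p,d=manip.grab_frame(n);cv2.imwrite(f'pics/{n}0.png',p[:,:,::-1]);np.save(f'pics/{n}0.npy',d)
    c=manip.camera_model(n);print(n,np.round(c['mtx'],1).tolist(),np.round(c['world_to_cam'],3).tolist(),(d>0).mean())
E
```

```text
pics
0.0 [0.26856443 0.56364834 0.23006627] [-3.54276277e-04  2.20572008e-01  9.75370146e-01 -9.70626554e-04] 1.0022626660704654 0.0187
top [[488.1, 0.0, 328.2], [0.0, 488.1, 196.6], [0.0, 0.0, 1.0]] [[-0.006, -1.0, 0.007, 0.047], [-0.981, 0.004, -0.195, 0.577], [0.195, -0.008, -0.981, 1.142], [0.0, 0.0, 0.0, 1.0]] 0.99597265625
side [[511.2, 0.0, 310.4], [0.0, 511.2, 188.8], [0.0, 0.0, 1.0]] [[0.998, -0.066, 0.009, -0.565], [-0.031, -0.586, -0.81, 0.12], [0.059, 0.808, -0.586, 1.157], [0.0, 0.0, 0.0, 1.0]] 0.99583984375
```

View pics/top0.png

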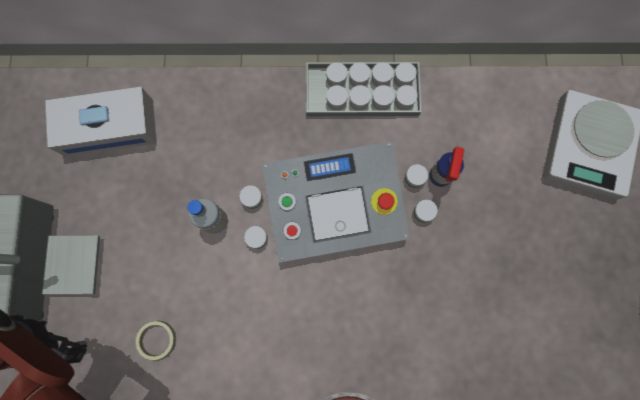

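View pics/side0.png

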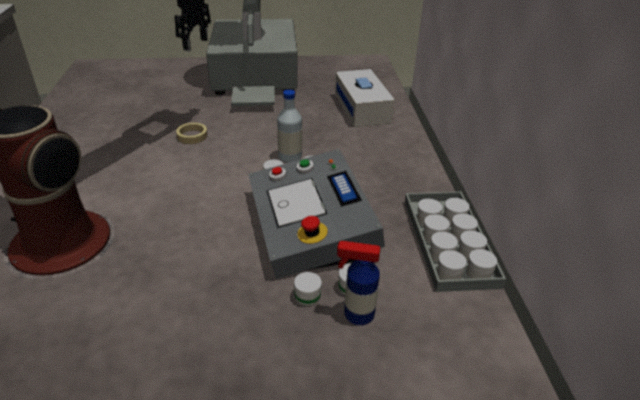

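The top view shows the console near (336,204) with the white cover spanning about (307–368, 187–241) and its mark at (340,226). The start button is at (287,202), stop at (292,231) and e-stop at (386,201). Jars are at (250,197), (255,237), (417,175) and (426,211), the flask at (203,213) and the spray at (447,168). The side view agrees: the cover is shut and the mark is near (283,204).

```bash
cat > h.py <<'E'
import numpy as np,cv2
from plant import manip
T10=np.tan(np.radians(10))
def cast(n,uv,z0,gx=0,gy=0):
    "pixels -> points on plane z=z0+gx*x+gy*y"
    c=manip.camera_model(n);W=np.array(c['world_to_cam']);R,t=W[:3,:3],W[:3,3]
    uv=np.atleast_2d(uv).astype(float)
    r=np.c_[uv,np.ones(len(uv))]@np.linalg.inv(c['mtx']).T@R;o=-R.T@t
    s=(z0+gx*o[0]+gy*o[1]-o[2])/(r[:,2]-gx*r[:,0]-gy*r[:,1])
    return o+r*s[:,None]
E
python3 - <<'E'
from h import *
img=cv2.imread('pics/top0.png');side=cv2.imread('pics/side0.png')
def pts(n,d,m):
    v,u=np.nonzero(m);c=manip.camera_model(n);z=d[v,u]
    P=(np.c_[u,v,np.ones(len(u))]@np.linalg.inv(c['mtx']).T)*z[:,None]
    W=np.array(c['world_to_cam']);return (P-W[:3,3])@W[:3,:3]
for n,im,box in(('top',img,(300,375,180,248)),('side',side,(262,330,175,230))):
    d=np.load(f'pics/{n}0.npy')
    m=np.zeros(im.shape[:2],np.uint8);a,b,c,e=box
    sub=im[c:e,a:b];hsv=cv2.cvtColor(sub,cv2.COLOR_BGR2HSV)
    th,_=cv2.threshold(hsv[...,2],0,255,cv2.THRESH_OTSU);th=max(th,150)
    m[c:e,a:b]=((hsv[...,2]>th)&(hsv[...,1]<60)).astype(np.uint8)
    k,l,st,_=cv2.connectedComponentsWithStats(m);i=1+st[1:,4].argmax();m=(l==i).astype(np.uint8)
    P=pts(n,d,cv2.erode(m,np.ones((5,5))))
    A=np.c_[np.ones(len(P)),P[:,:2]];co=np.linalg.lstsq(A,P[:,2],rcond=None)[0]
    print(n,'th',th,'plane',co.round(4),'slope',np.degrees(np.arctan(np.hypot(*co[1:]))),'yaw',np.degrees(np.arctan2(co[2],co[1])),'ctr',np.median(P,0).round(4))
    ct=max(cv2.findContours(m,cv2.RETR_EXTERNAL,cv2.CHAIN_APPROX_NONE)[0],key=cv2.contourArea)[:,0]
    # plane fixed to 10 deg, height through median depth
    yaw=np.radians(6)
    for _ in range(3):
        g=T10*np.array([np.cos(yaw),np.sin(yaw)]);M=np.median(P,0);z0=np.median(P[:,2]-P[:,:2]@g)
        Q=cast(n,ct,z0,*g);s=np.c_[np.cos(yaw)*Q[:,0]+np.sin(yaw)*Q[:,1],-np.sin(yaw)*Q[:,0]+np.cos(yaw)*Q[:,1]]
        s[:,0]/=np.cos(np.radians(10))
        r=cv2.minAreaRect((s*1000).astype(np.float32));ang=r[2] if r[2]<45 else r[2]-90
        yaw+=np.radians(ang)
    c=np.array(r[0])/1000;c[0]*=np.cos(np.radians(10))
    w=np.array([np.cos(yaw)*c[0]-np.sin(yaw)*c[1],np.sin(yaw)*c[0]+np.cos(yaw)*c[1]])
    # (rotation of last step is ~0)
    print(' yaw',np.degrees(yaw),'size',r[1],'lastang',ang,'cover centre',w,z0+g@w)
# buttons / jars (top)
for name,uv,z in(('start',(287,202),.105),('stop',(292,231),.095),('estop',(386,201),.11),('jarA',(250,197),.045),('jarB',(255,237),.045),('jarC',(417,175),.045),('jarD',(426,211),.045),('flaskcap',(195,207),.2),('spray',(457,163),.17)):
    print(name,cast('top',uv,z)[0].round(3))
print('mark top',cast('top',(340.5,226),z0+0,*g),'mark side',cast('side',(283.5,204),z0,*g))
E
```

```text
top th 153.0 plane [ 0.5946 -0.963   0.047 ] slope 43.9535804009874 yaw 177.20293638737635 ctr [0.5344 0.0232 0.0784]
 yaw 9.825226802320685 size (105.12708282470703, 128.06158447265625) lastang 0.0008864923729561269 cover centre [0.53202161 0.02141397] 0.0779098193724913
side th 150 plane [ 0.0481  0.0775 -0.5295] slope 28.153349661557588 yaw -81.67785596900329 ctr [0.5385 0.0154 0.0799]
 yaw 9.426877864607377 size (101.23222351074219, 126.293701171875) lastang 0.0004720808647107333 cover centre [0.53263209 0.02096172] 0.07884299632259135
start [0.555 0.141 0.105]
stop [0.487 0.129 0.095]
estop [ 0.555 -0.091  0.11 ]
jarA [0.579 0.237 0.045]
jarB [0.479 0.223 0.045]
jarC [ 0.633 -0.179  0.045]
jarD [ 0.542 -0.198  0.045]
flaskcap [0.527 0.331 0.2  ]
spray [ 0.63  -0.246  0.17 ]
mark top [[0.50155948 0.01499174 0.07326563]] mark side [[0.50554105 0.01668927 0.07400723]]
```

```bash
python3 -m crank '[{"z":-1,"turn":-0.1227},{"z":-1,"turn":-0.1227},{"z":-1,"turn":-0.1227},{"z":-1,"turn":-0.1227},{"z":0,"turn":-0.1226}]' 0
cat >> h.py <<'E'
YAW=np.radians(9.6);EX=np.array([np.cos(YAW),np.sin(YAW)]);EY=np.array([-EX[1],EX[0]])
H=np.array([.5836,.0299,.0853])
def info():
    "TCP in the level frame at the hinge (mm): x back, y left, z up; and rows' tool axes"
    from scipy.spatial.transform import Rotation as Ro
    s=manip.state();p=s['tool_pos'];q=s['tool_rot'];d=p-H
    R=Ro.from_quat([q[1],q[2],q[3],q[0]]).as_matrix()
    print('t',s['time'],'hinge-level mm',(1000*np.array([d[:2]@EX,d[:2]@EY,d[2]])).round(1),'F',np.round(s['contact_force'],2),'yaw err deg',np.degrees(np.arctan2(R[:2,0]@EY,-R[:2,0]@EX)).round(2),'grip',s['gripper_width'],'toolx',R[:,0].round(3),'z',R[:,2].round(3))
E
python3 -c "
from h import *;info()"
```

```text
t 0.1 hinge-level mm [-221.5  578.8  144.9] F [-0.83  0.04  0.18] yaw err deg 35.09 grip 0.9975485807067059 toolx [-0.903  0.43   0.   ] z [-0.001 -0.002 -1.   ]schema error: expected keys x, y, z, turn
```

```bash
python3 -m crank '[{"x":0,"y":0,"z":-1,"turn":-0.1227},{"x":0,"y":0,"z":-1,"turn":-0.1227},{"x":0,"y":0,"z":-1,"turn":-0.1227},{"x":0,"y":0,"z":-1,"turn":-0.1227},{"x":0,"y":0,"z":0,"turn":-0.1226}]' 0
python3 -c "
from h import *;info()"
```

```text
time: 0.6
tool_pos: [0.2692, 0.5646, 0.2727]
tool_rot: [0.001, -0.087, 0.996, 0.001]
contact_force: [0.7, -0.3, 0.1]
gripper_width: 0.141
grasp_force: 0.0
t 0.6 hinge-level mm [-220.9  579.6  187.4] F [ 0.72 -0.28  0.12] yaw err deg -0.35 grip 0.14122818963999045 toolx [-0.985 -0.173 -0.001] z [ 0.001  0.002 -1.   ]
```

```bash
R='' ; python3 -m crank '[{"x":-1.2,"y":-4.8,"z":0,"turn":0},{"x":-1.2,"y":-4.8,"z":0,"turn":0},{"x":-1.2,"y":-4.8,"z":0,"turn":0},{"x":-1.2,"y":-4.8,"z":0,"turn":0},{"x":-1.2,"y":-4.8,"z":0,"turn":0}]' >/dev/null
python3 -m crank '[{"x":-1.2,"y":-4.8,"z":0,"turn":0},{"x":-1.2,"y":-4.8,"z":0,"turn":0},{"x":-1.2,"y":-4.8,"z":0,"turn":0},{"x":-1.2,"y":-4.8,"z":0,"turn":0},{"x":-1.2,"y":-4.8,"z":0,"turn":0}]' >/dev/null
python3 -m crank '[{"x":-1,"y":-4.8,"z":0,"turn":0},{"x":-1,"y":-5,"z":0,"turn":0},{"x":0,"y":0,"z":0,"turn":0},{"x":0,"y":0,"z":0,"turn":0}]' >/dev/null
python3 -c "
from h import *;info()"
```

```text
t 2.0 hinge-level mm [-81.1   1.6 185.3] F [ 0.21  1.25 -0.24] yaw err deg 0.09 grip 0.00023455227792877848 toolx [-0.986 -0.165  0.001] z [-0.001  0.001 -1.   ]
```

```bash
python3 -m crank '[{"x":0.4,"y":-0.15,"z":4.8,"turn":0},{"x":0,"y":0,"z":4.8,"turn":0},{"x":0,"y":0,"z":4.8,"turn":0},{"x":0,"y":0,"z":3,"turn":0},{"x":0,"y":0,"z":0.8,"turn":0}]' >/dev/null
python3 -m crank '[{"x":0,"y":0,"z":0.5,"turn":0},{"x":0,"y":0,"z":0.3,"turn":0},{"x":0,"y":0,"z":0,"turn":0}]'
python3 -c "
from h import *;info()
p,d=manip.grab_frame('side');cv2.imwrite('pics/s1.png',cv2.resize(p[120:280,200:400,::-1],None,fx=3,fy=3))"
```

```text
time: 2.8
tool_pos: [0.5012, 0.0169, 0.0831]
tool_rot: [0.002, -0.085, 0.996, -0.0]
contact_force: [-0.0, -1.3, -1.0]
gripper_width: -0.0
grasp_force: 0.0
t 2.8 hinge-level mm [-83.4   0.9  -2.2] F [-0.04 -1.34 -1.  ] yaw err deg -0.09 grip -0.0004609116964232608 toolx [-0.986 -0.168 -0.003] z [ 0.003 -0.    -1.   ]
```

View pics/s1.png

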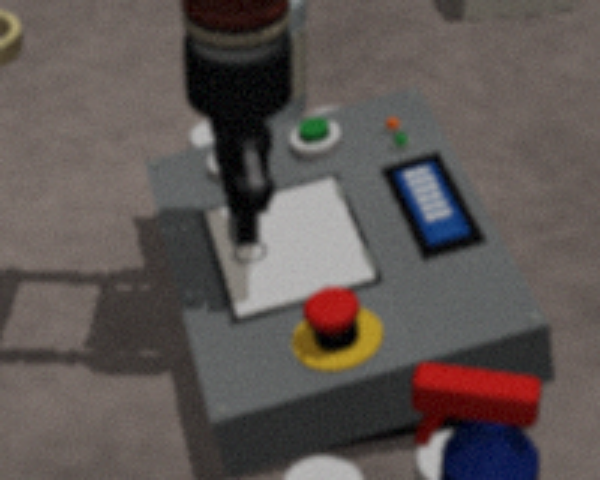

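The fingertips hang just above the press mark, near (247,250) in the crop, and the cover is still shut. Next I press in small steps and watch the force.

```bash
for i in 1; do python3 -m crank '[{"x":0,"y":0,"z":0.4,"turn":0},{"x":0,"y":0,"z":0.4,"turn":0},{"x":0,"y":0,"z":0,"turn":0}]' | grep -E "pos|force"; done
python3 -m crank '[{"x":0,"y":0,"z":0.2,"turn":0},{"x":0,"y":0,"z":0,"turn":0}]' | grep -E "pos|force"
python3 -m crank '[{"x":0,"y":0,"z":0.2,"turn":0},{"x":0,"y":0,"z":0,"turn":0}]' | grep -E "pos|force"
python3 -m crank '[{"x":0,"y":0,"z":0.1,"turn":0},{"x":0,"y":0,"z":0,"turn":0}]' | grep -E "pos|force"
```

```text
tool_pos: [0.4999, 0.0165, 0.0731]
contact_force: [0.2, -0.6, 0.6]
grasp_force: 0.5
tool_pos: [0.5, 0.0166, 0.0713]
contact_force: [0.2, 0.3, 1.8]
grasp_force: 0.4
tool_pos: [0.5, 0.0166, 0.0692]
contact_force: [-1.2, 0.0, 1.2]
grasp_force: 0.6
tool_pos: [0.5, 0.0166, 0.0683]
contact_force: [0.7, 0.1, 2.3]
grasp_force: 0.6
```

```bash
for i in 1; do python3 -m crank '[{"x":0,"y":0,"z":0.1,"turn":0},{"x":0,"y":0,"z":0,"turn":0}]' | grep -E "pos|t_force"; done
python3 -m crank '[{"x":0,"y":0,"z":0.1,"turn":0},{"x":0,"y":0,"z":0,"turn":0}]' | grep -E "pos|t_force"
```

```text
tool_pos: [0.5001, 0.0166, 0.0679]
contact_force: [-0.7, 0.1, 2.9]
tool_pos: [0.5003, 0.0166, 0.0676]
contact_force: [-3.4, 0.3, 9.4]
```

```bash
python3 -m crank '[{"x":0,"y":0,"z":-3,"turn":0},{"x":0,"y":0,"z":-4.8,"turn":0},{"x":0,"y":0,"z":-4.8,"turn":0},{"x":0,"y":0,"z":-4.8,"turn":0},{"x":0,"y":0,"z":-1,"turn":0}]' | grep -E "pos|t_force"
for i in 1 2 3 4; do python3 -m crank '[{"x":0,"y":0,"z":0,"turn":0},{"x":0,"y":0,"z":0,"turn":0},{"x":0,"y":0,"z":0,"turn":0},{"x":0,"y":0,"z":0,"turn":0},{"x":0,"y":0,"z":0,"turn":0}]' >/dev/null; done
python3 -c "
from h import *;info()
p,d=manip.grab_frame('side');q,d=manip.grab_frame('top');cv2.imwrite('pics/s2.png',np.hstack([cv2.resize(p[110:280,220:400,::-1],None,fx=2.2,fy=2.2),cv2.resize(q[110:280,250:430,::-1],None,fx=2.2,fy=2.2)]))"
```

```text
tool_pos: [0.5025, 0.0163, 0.2573]
contact_force: [0.4, -0.1, 0.9]
t 6.65 hinge-level mm [-84.8   0.9 165. ] F [ 0.22  0.56 -0.52] yaw err deg -0.06 grip -0.004181705148342449 toolx [-0.986 -0.168  0.   ] z [-0.  0. -1.]
```

View pics/s2.png

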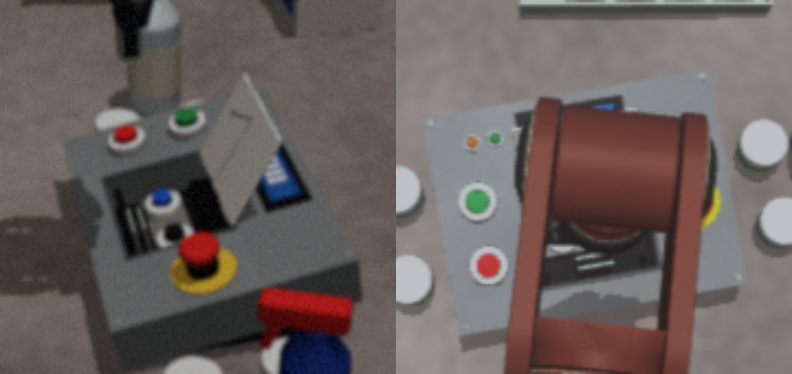

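```bash
python3 -c "
from h import *
p,d=manip.grab_frame('side');h=cv2.cvtColor(p,cv2.COLOR_RGB2HSV)
m=cv2.inRange(h,(105,120,60),(130,255,255));w=np.zeros_like(m);w[185:210,275:310]=1;v,u=np.nonzero(m*w)
print(len(u),u.mean(),v.mean());X=cast('side',(u.mean(),v.mean()),.062)[0];e=X-H;print(X,e[:2]@EX,e[:2]@EY)
print('expect level -51.9 30'); c=manip.camera_model('side')
q=H.copy();q[:2]+=-.0519*EX+.03*EY;q[2]-=.02235;k=c['mtx']@(np.array(c['world_to_cam'])@np.r_[q,1])[:3];print(k[:2]/k[2])"
python3 -m crank '[{"x":-1.5,"y":1.4,"z":2,"turn":0},{"x":-1.6,"y":1.5,"z":3,"turn":0},{"x":0,"y":0,"z":4,"turn":0},{"x":0,"y":0,"z":3,"turn":0},{"x":0,"y":0,"z":1,"turn":0}]' >/dev/null
python3 -m crank '[{"x":0,"y":0,"z":0.7,"turn":0},{"x":0,"y":0,"z":0,"turn":0},{"x":0,"y":0,"z":0,"turn":0}]' >/dev/null
python3 -c "
from h import *;info()"
```

```text
50 292.9 198.72
[0.52800124 0.05129021 0.062     ] -0.051252941123724624 0.03036279916747069
expect level -51.9 30
[292.65545797 198.52274605]
t 7.6 hinge-level mm [-52.6  29.6  30. ] F [ 0.    0.3  -0.25] yaw err deg -0.05 grip -0.0023149895951981568 toolx [-0.986 -0.168 -0.003] z [ 0.003 -0.    -1.   ]
```

```bash
python3 -m crank '[{"x":0.1,"y":0,"z":2,"turn":0},{"x":0,"y":0,"z":1.6,"turn":0},{"x":0,"y":0,"z":1,"turn":0},{"x":0,"y":0,"z":0,"turn":0}]' | grep -E "pos|t_force"
python3 -m crank '[{"x":0,"y":0,"z":0.3,"turn":0},{"x":0,"y":0,"z":0,"turn":0}]' | grep -E "pos|t_force"
python3 -m crank '[{"x":0,"y":0,"z":0.2,"turn":0},{"x":0,"y":0,"z":0,"turn":0}]' | grep -E "pos|t_force"
python3 -m crank '[{"x":0,"y":0,"z":0.2,"turn":0},{"x":0,"y":0,"z":0,"turn":0}]' | grep -E "pos|t_force"
```

```text
tool_pos: [0.5242, 0.0502, 0.067]
contact_force: [-0.8, -0.3, -0.2]
tool_pos: [0.5253, 0.0502, 0.0652]
contact_force: [-0.2, -0.2, 1.0]
tool_pos: [0.5252, 0.0502, 0.0629]
contact_force: [0.2, 0.8, 1.1]
tool_pos: [0.5253, 0.0502, 0.0609]
contact_force: [0.5, -1.1, 3.6]
```

```bash
python3 -m crank '[{"x":0,"y":0,"z":0.1,"turn":0},{"x":0,"y":0,"z":0,"turn":0}]' | grep -E "pos|t_force"
python3 -m crank '[{"x":0,"y":0,"z":0.1,"turn":0},{"x":0,"y":0,"z":0,"turn":0}]' | grep -E "pos|t_force"
python3 -m crank '[{"x":0,"y":0,"z":0.1,"turn":0},{"x":0,"y":0,"z":0,"turn":0}]' | grep -E "pos|t_force"
```

```text
tool_pos: [0.5253, 0.0503, 0.0598]
contact_force: [2.3, 0.1, 3.2]
tool_pos: [0.5251, 0.0502, 0.0587]
contact_force: [2.5, -0.3, 3.7]
tool_pos: [0.5252, 0.0503, 0.0579]
contact_force: [1.9, 0.4, 5.6]
```

```bash
python3 -m crank '[{"x":0,"y":0,"z":0.1,"turn":0},{"x":0,"y":0,"z":0,"turn":0},{"x":0,"y":0,"z":0,"turn":0}]' | grep -E "pos|t_force"
python3 -m crank '[{"x":0,"y":0,"z":0.05,"turn":0},{"x":0,"y":0,"z":0,"turn":0},{"x":0,"y":0,"z":0,"turn":0}]' | grep -E "pos|t_force"
```

```text
tool_pos: [0.5253, 0.0502, 0.0578]
contact_force: [-0.1, 0.5, 10.5]
tool_pos: [0.5254, 0.0502, 0.0577]
contact_force: [-2.4, 0.2, 12.5]
```

```bash
python3 -m crank '[{"x":0,"y":0,"z":-3,"turn":0},{"x":0,"y":0,"z":-4.8,"turn":0},{"x":0,"y":0,"z":-4.8,"turn":0},{"x":0,"y":0,"z":-4.8,"turn":0},{"x":0,"y":0,"z":-2,"turn":0}]' | grep -E "pos|t_force"
python3 -m crank '[{"x":-3.6,"y":-1,"z":0,"turn":0},{"x":-3.9,"y":-1,"z":0,"turn":0},{"x":-4,"y":-1,"z":0,"turn":0},{"x":-4,"y":0,"z":0,"turn":0},{"x":0,"y":0,"z":0,"turn":0}]' >/dev/null
python3 -m crank '[{"x":0,"y":0,"z":3,"turn":0},{"x":0,"y":0,"z":4,"turn":0},{"x":0,"y":0,"z":3,"turn":0},{"x":0,"y":0,"z":0,"turn":0},{"x":0,"y":0,"z":0,"turn":0}]' >/dev/null
python3 -c "
from h import *;info()
p,d=manip.grab_frame('side');cv2.imwrite('pics/s3.png',cv2.resize(p[110:280,220:400,::-1],None,fx=3,fy=3))"
```

```text
tool_pos: [0.5254, 0.0502, 0.2544]
contact_force: [-0.1, 1.0, 0.1]
t 11.3 hinge-level mm [99.   0.3 63.7] F [0.89 0.28 0.19] yaw err deg -0.06 grip -0.0011712305995781654 toolx [-0.986 -0.168  0.003] z [-0.003 -0.    -1.   ]
```

View pics/s3.png

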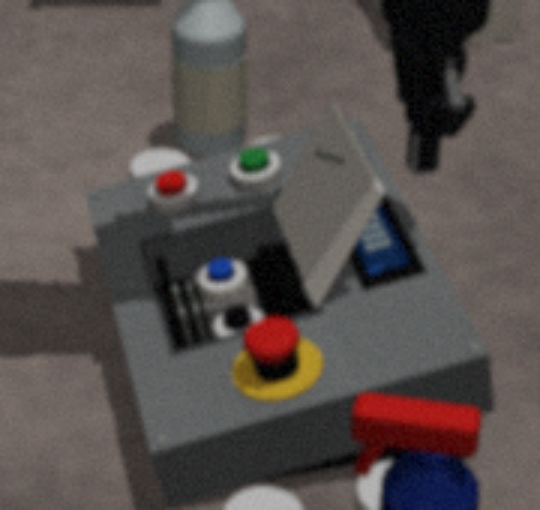

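```bash
python3 -m crank '[{"x":1.5,"y":0,"z":0,"turn":0},{"x":2,"y":0,"z":0,"turn":0},{"x":1.5,"y":0,"z":0,"turn":0},{"x":1,"y":0,"z":0,"turn":0},{"x":1,"y":0,"z":0,"turn":0}]' | grep -E "pos|t_force"
python3 -m crank '[{"x":1,"y":0,"z":0,"turn":0},{"x":1,"y":0,"z":0,"turn":0},{"x":1,"y":0,"z":0,"turn":0},{"x":1,"y":0,"z":0,"turn":0},{"x":1,"y":0,"z":0,"turn":0}]'  | grep -E "pos|t_force"
python3 -m crank '[{"x":0.8,"y":0,"z":0,"turn":0},{"x":0.8,"y":0,"z":0,"turn":0},{"x":0,"y":0,"z":0,"turn":0}]'  | grep -E "pos|t_force"
python3 -c "
from h import *;info()
p,d=manip.grab_frame('side');cv2.imwrite('pics/s4.png',cv2.resize(p[110:280,220:400,::-1],None,fx=3,fy=3))"
```

```text
tool_pos: [0.6144, 0.0348, 0.1527]
contact_force: [1.6, -1.1, 0.4]
tool_pos: [0.563, 0.0265, 0.1493]
contact_force: [0.1, 0.4, -1.4]
tool_pos: [0.5472, 0.0238, 0.1497]
contact_force: [0.4, -0.3, 1.5]
t 12.65 hinge-level mm [-36.9   0.   64.4] F [ 0.39 -0.25  1.51] yaw err deg -0.05 grip -0.0021361259732488795 toolx [-0.986 -0.168  0.001] z [-0.001 -0.    -1.   ]
```

View pics/s4.png

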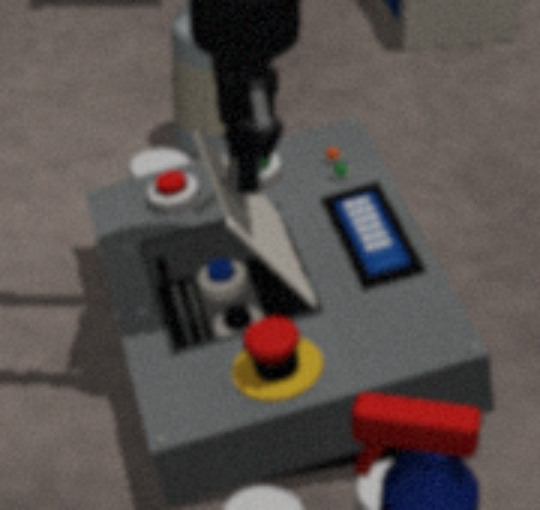

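The fingertip rests on the cover's outer face at about (245,190), with the cover at roughly 50 degrees. I keep following the arc down.

```bash
python3 -m crank '[{"x":0.7,"y":0,"z":0.5,"turn":0},{"x":0.7,"y":0,"z":0.6,"turn":0},{"x":0.4,"y":0,"z":0.6,"turn":0},{"x":0.4,"y":0,"z":0.6,"turn":0},{"x":0.3,"y":0,"z":0.6,"turn":0}]' | grep -E "pos|t_force"
python3 -m crank '[{"x":0.3,"y":0,"z":0.6,"turn":0},{"x":0.3,"y":0,"z":0.7,"turn":0},{"x":0.4,"y":0,"z":0.7,"turn":0},{"x":0.4,"y":0,"z":0.7,"turn":0},{"x":0.4,"y":0,"z":0.7,"turn":0}]'  | grep -E "pos|t_force"
python3 -m crank '[{"x":0.3,"y":0,"z":0.5,"turn":0},{"x":0.2,"y":0,"z":0.5,"turn":0},{"x":0,"y":0,"z":0,"turn":0}]'  | grep -E "pos|t_force"
python3 -c "
from h import *;info()"
```

```text
tool_pos: [0.523, 0.0196, 0.12]
contact_force: [-0.1, -0.2, 0.8]
tool_pos: [0.5057, 0.0166, 0.0863]
contact_force: [0.6, 0.4, 1.6]
tool_pos: [0.5001, 0.0158, 0.0759]
contact_force: [-1.1, 0.0, 0.0]
t 14.0 hinge-level mm [-84.6   0.   -9.4] F [-1.06  0.04  0.04] yaw err deg -0.06 grip 0.0010505829581753839 toolx [-0.986 -0.168  0.002] z [-0.002 -0.    -1.   ]
```

```bash
python3 -m crank '[{"x":0,"y":0,"z":0.3,"turn":0},{"x":0,"y":0,"z":0.2,"turn":0},{"x":0,"y":0,"z":0,"turn":0}]' | grep -E "pos|t_force"
python3 -m crank '[{"x":0,"y":0,"z":0.2,"turn":0},{"x":0,"y":0,"z":0.1,"turn":0},{"x":0,"y":0,"z":0,"turn":0}]' | grep -E "pos|t_force"
python3 -m crank '[{"x":0,"y":0,"z":0.1,"turn":0},{"x":0,"y":0,"z":0,"turn":0}]' | grep -E "pos|t_force"
```

```text
tool_pos: [0.5008, 0.0159, 0.0714]
contact_force: [-0.2, -0.6, 0.7]
tool_pos: [0.5012, 0.0158, 0.0688]
contact_force: [0.7, 1.3, 0.6]
tool_pos: [0.5014, 0.0158, 0.0682]
contact_force: [-0.5, 0.6, 2.5]
```

```bash
python3 -m crank '[{"x":0,"y":0,"z":0.1,"turn":0},{"x":0,"y":0,"z":0,"turn":0}]' | grep -E "pos|t_force"
python3 -m crank '[{"x":0,"y":0,"z":0.05,"turn":0},{"x":0,"y":0,"z":0,"turn":0}]' | grep -E "pos|t_force"
```

```text
tool_pos: [0.5015, 0.0159, 0.0679]
contact_force: [-1.4, 0.3, 7.3]
tool_pos: [0.5015, 0.0159, 0.0678]
contact_force: [-3.9, 0.2, 9.8]
```

On the buffers. I release and check whether it latches.

```bash
python3 -m crank '[{"x":0,"y":0,"z":-1,"turn":0},{"x":0,"y":0,"z":-4.5,"turn":0},{"x":0,"y":0,"z":-4.8,"turn":0},{"x":0,"y":0,"z":-4.8,"turn":0},{"x":0,"y":0,"z":-3,"turn":0}]' | grep -E "pos|t_force"
for i in 1 2 3 4; do python3 -m crank '[{"x":0,"y":0,"z":0,"turn":0},{"x":0,"y":0,"z":0,"turn":0},{"x":0,"y":0,"z":0,"turn":0},{"x":0,"y":0,"z":0,"turn":0},{"x":0,"y":0,"z":0,"turn":0}]' >/dev/null; done
python3 -c "
from h import *;info()
p,d=manip.grab_frame('side');cv2.imwrite('pics/s5.png',cv2.resize(p[110:340,220:420,::-1],None,fx=2.6,fy=2.6))"
```

```text
tool_pos: [0.5019, 0.0156, 0.2517]
contact_force: [2.7, 0.5, -0.9]
t 17.7 hinge-level mm [-8.38e+01 -1.00e-01  1.62e+02] F [-0.31 -0.31 -0.09] yaw err deg -0.07 grip 0.00017114019908090925 toolx [-0.986 -0.168  0.   ] z [-0. -0. -1.]
```

View pics/s5.png

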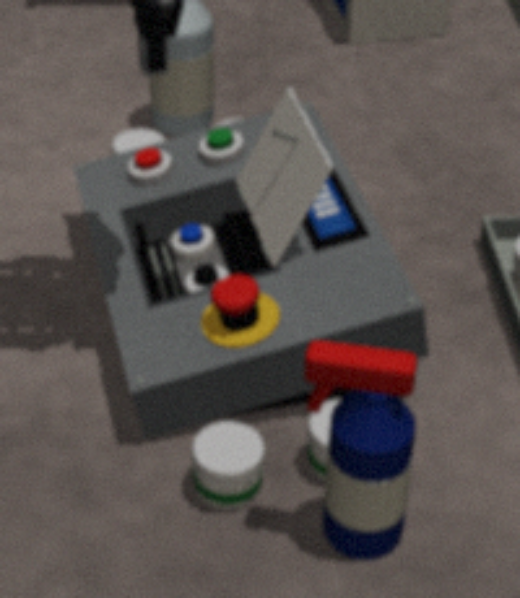

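The latch did not hold and the cover is open again, with its free edge near (290,95). Everything else is undisturbed. I repeat the close with one smooth, firmer press and a slow release.

```bash
python3 -m crank '[{"x":-3.6,"y":0,"z":0,"turn":0},{"x":-4.8,"y":0,"z":0,"turn":0},{"x":-4.8,"y":0,"z":0,"turn":0},{"x":-3.6,"y":0,"z":0,"turn":0},{"x":-1.5,"y":0,"z":0,"turn":0}]' >/dev/null
python3 -m crank '[{"x":0,"y":0,"z":2,"turn":0},{"x":0,"y":0,"z":4,"turn":0},{"x":0,"y":0,"z":3.7,"turn":0},{"x":0,"y":0,"z":0,"turn":0},{"x":0,"y":0,"z":0,"turn":0}]' >/dev/null
python3 -c "
from h import *;info()"
```

```text
t 18.75 hinge-level mm [98.9  0.1 64.7] F [-0.24 -0.73  0.4 ] yaw err deg -0.06 grip -0.00022272582177086027 toolx [-0.986 -0.168  0.002] z [-0.002  0.    -1.   ]
```

```bash
python3 -m crank '[{"x":1.5,"y":0,"z":0,"turn":0},{"x":2,"y":0,"z":0,"turn":0},{"x":1.5,"y":0,"z":0,"turn":0},{"x":1,"y":0,"z":0,"turn":0},{"x":1,"y":0,"z":0,"turn":0}]' | grep -E "pos|t_force"
python3 -m crank '[{"x":1,"y":0,"z":0,"turn":0},{"x":1,"y":0,"z":0,"turn":0},{"x":1,"y":0,"z":0,"turn":0},{"x":1,"y":0,"z":0,"turn":0},{"x":1,"y":0,"z":0,"turn":0}]'  | grep -E "pos|t_force"
python3 -m crank '[{"x":0.8,"y":0,"z":0,"turn":0},{"x":0.8,"y":0,"z":0,"turn":0},{"x":0,"y":0,"z":0,"turn":0}]'  | grep -E "pos|t_force"
python3 -m crank '[{"x":0.7,"y":0,"z":0.5,"turn":0},{"x":0.7,"y":0,"z":0.6,"turn":0},{"x":0.4,"y":0,"z":0.6,"turn":0},{"x":0.4,"y":0,"z":0.6,"turn":0},{"x":0.3,"y":0,"z":0.6,"turn":0}]' | grep -E "pos|t_force"
python3 -m crank '[{"x":0.3,"y":0,"z":0.6,"turn":0},{"x":0.3,"y":0,"z":0.7,"turn":0},{"x":0.4,"y":0,"z":0.7,"turn":0},{"x":0.4,"y":0,"z":0.7,"turn":0},{"x":0.4,"y":0,"z":0.7,"turn":0}]'  | grep -E "pos|t_force"
python3 -c "
from h import *;info()"
```

```text
tool_pos: [0.6138, 0.0346, 0.1536]
contact_force: [1.0, 0.5, 0.3]
tool_pos: [0.5621, 0.0263, 0.1499]
contact_force: [1.1, -0.0, -0.2]
tool_pos: [0.5463, 0.0236, 0.1502]
contact_force: [-0.5, 0.4, 0.4]
tool_pos: [0.522, 0.0194, 0.1205]
contact_force: [-0.1, 0.1, 1.1]
tool_pos: [0.5047, 0.0165, 0.0868]
contact_force: [1.8, 0.3, 0.6]
t 21.05 hinge-level mm [-80.   -0.1   1.5] F [1.84 0.27 0.61] yaw err deg -0.06 grip -0.0044269439103716895 toolx [-0.986 -0.168 -0.   ] z [ 0.  0. -1.]
```

```bash
python3 -m crank '[{"x":0.3,"y":0,"z":0.5,"turn":0},{"x":0,"y":0,"z":0.5,"turn":0},{"x":0,"y":0,"z":0.45,"turn":0},{"x":0,"y":0,"z":0.4,"turn":0},{"x":0,"y":0,"z":0.2,"turn":0}]' | grep -E "pos|t_force"
python3 -m crank '[{"x":0,"y":0,"z":0,"turn":0},{"x":0,"y":0,"z":0,"turn":0},{"x":0,"y":0,"z":0,"turn":0}]'  | grep -E "pos|t_force"
python3 -m crank '[{"x":0,"y":0,"z":-0.1,"turn":0},{"x":0,"y":0,"z":-0.1,"turn":0},{"x":0,"y":0,"z":0,"turn":0}]'  | grep -E "pos|t_force"
python3 -m crank '[{"x":0,"y":0,"z":-0.1,"turn":0},{"x":0,"y":0,"z":-0.1,"turn":0},{"x":0,"y":0,"z":-0.1,"turn":0},{"x":0,"y":0,"z":0,"turn":0}]'  | grep -E "pos|t_force"
python3 -m crank '[{"x":0,"y":0,"z":-0.1,"turn":0},{"x":0,"y":0,"z":-0.1,"turn":0},{"x":0,"y":0,"z":-0.1,"turn":0},{"x":0,"y":0,"z":0,"turn":0}]'  | grep -E "pos|t_force"
python3 -m crank '[{"x":0,"y":0,"z":-0.3,"turn":0},{"x":0,"y":0,"z":-0.3,"turn":0},{"x":0,"y":0,"z":-0.3,"turn":0},{"x":0,"y":0,"z":0,"turn":0},{"x":0,"y":0,"z":0,"turn":0}]'  | grep -E "pos|t_force"
python3 -c "
from h import *;info()
p,d=manip.grab_frame('side');cv2.imwrite('pics/s6.png',cv2.resize(p[110:280,220:400,::-1],None,fx=3,fy=3))"
```

```text
tool_pos: [0.5027, 0.016, 0.0679]
contact_force: [-4.5, 0.4, 16.2]
tool_pos: [0.5026, 0.016, 0.0681]
contact_force: [-2.6, -0.0, 7.8]
tool_pos: [0.502, 0.016, 0.0686]
contact_force: [0.8, 0.3, 2.1]
tool_pos: [0.5016, 0.016, 0.0716]
contact_force: [-0.9, -0.4, 0.7]
tool_pos: [0.502, 0.016, 0.075]
contact_force: [-1.2, 0.2, 0.8]
tool_pos: [0.5025, 0.016, 0.0842]
contact_force: [0.4, 0.4, 1.1]
t 23.45 hinge-level mm [-82.3  -0.2  -1.1] F [0.36 0.36 1.07] yaw err deg -0.06 grip -0.00032484663464051386 toolx [-0.986 -0.168 -0.001] z [ 0.001 -0.    -1.   ]
```

View pics/s6.png

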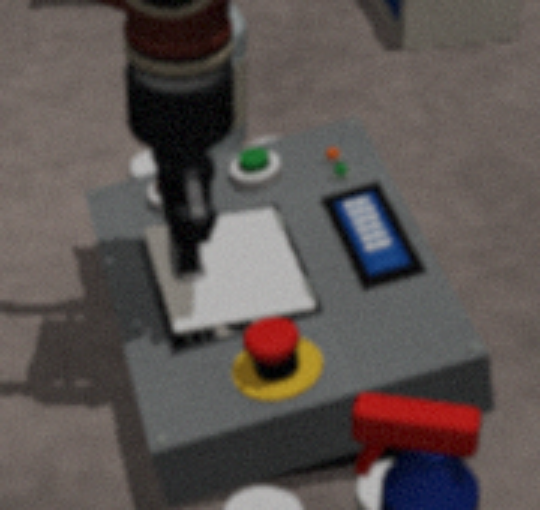

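The cover is still ajar: there is a dark gap at its front edge near (200,338), and it follows the tip up. I press again more gently from here and check it numerically against the shut picture.

```bash
cat >> h.py <<'E'
def shut():
    "white share at the shut cover's front -y strip, side view: now vs at the start"
    p,_=manip.grab_frame('side');q=cv2.imread('pics/side0.png');c=manip.camera_model('side')
    a=np.radians(10);o=[]
    for x in np.linspace(-101,-92,5):
        for y in np.linspace(-60,-30,10):
            l=np.array([x*np.cos(a)-2*np.sin(a),y,x*np.sin(a)+2*np.cos(a)])/1000
            w=np.r_[H[:2]+l[0]*EX+l[1]*EY,H[2]+l[2],1]
            k=c['mtx']@(np.array(c['world_to_cam'])@w)[:3];u,v=(k[:2]/k[2]).round().astype(int)
            o.append([p[v,u].mean(),q[v,u].mean()])
    o=np.array(o);print('strip brightness now/start',o.mean(0).round(),'min',o.min(0).round())
E
python3 -c "
from h import *;shut()"
python3 -m crank '[{"x":0,"y":0,"z":0.4,"turn":0},{"x":0,"y":0,"z":0.4,"turn":0},{"x":0,"y":0,"z":0.4,"turn":0},{"x":0,"y":0,"z":0.3,"turn":0},{"x":0,"y":0,"z":0.1,"turn":0}]' | grep -E "pos|t_force"
python3 -m crank '[{"x":0,"y":0,"z":0,"turn":0},{"x":0,"y":0,"z":0,"turn":0},{"x":0,"y":0,"z":0,"turn":0}]'  | grep -E "pos|t_force"
python3 -m crank '[{"x":0,"y":0,"z":-0.1,"turn":0},{"x":0,"y":0,"z":-0.3,"turn":0},{"x":0,"y":0,"z":-0.6,"turn":0},{"x":0,"y":0,"z":-0.6,"turn":0},{"x":0,"y":0,"z":0,"turn":0}]'  | grep -E "pos|t_force"
python3 -c "
from h import *;shut();info()"
```

```text
strip brightness now/start [112. 165.] min [  2. 151.]
tool_pos: [0.502, 0.016, 0.068]
contact_force: [-2.1, 0.1, 8.8]
tool_pos: [0.5019, 0.016, 0.0682]
contact_force: [-0.8, 0.9, 5.0]
tool_pos: [0.5027, 0.0159, 0.085]
contact_force: [-0.6, 0.6, 2.0]
strip brightness now/start [108. 165.] min [  6. 151.]
t 24.9 hinge-level mm [-82.2  -0.3  -0.6] F [ 0.57 -0.08  0.38] yaw err deg -0.06 grip -0.0016138096905129627 toolx [-0.986 -0.168 -0.002] z [ 0.002 -0.    -1.   ]
```

```bash
python3 -m crank '[{"x":0.2,"y":0,"z":0.3,"turn":0},{"x":0,"y":0,"z":0.3,"turn":0},{"x":0,"y":0,"z":0.3,"turn":0},{"x":0,"y":0,"z":0.2,"turn":0},{"x":0,"y":0,"z":0.2,"turn":0}]' | grep -E "pos|t_force"
python3 -m crank '[{"x":0,"y":0,"z":0.1,"turn":0},{"x":0,"y":0,"z":0.1,"turn":0},{"x":0,"y":0,"z":0.1,"turn":0},{"x":0,"y":0,"z":0.1,"turn":0},{"x":0,"y":0,"z":0.1,"turn":0}]'  | grep -E "pos|t_force"
python3 -m crank '[{"x":0,"y":0,"z":0.05,"turn":0},{"x":0,"y":0,"z":0,"turn":0},{"x":0,"y":0,"z":0,"turn":0},{"x":0,"y":0,"z":0,"turn":0},{"x":0,"y":0,"z":0,"turn":0}]'  | grep -E "pos|t_force"
python3 -m crank '[{"x":0,"y":0,"z":0,"turn":0},{"x":0,"y":0,"z":0,"turn":0},{"x":0,"y":0,"z":0,"turn":0},{"x":0,"y":0,"z":0,"turn":0},{"x":0,"y":0,"z":0,"turn":0}]'  | grep -E "pos|t_force"
python3 -m crank '[{"x":0,"y":0,"z":-0.2,"turn":0},{"x":0,"y":0,"z":-0.4,"turn":0},{"x":0,"y":0,"z":-0.6,"turn":0},{"x":0,"y":0,"z":-0.6,"turn":0},{"x":0,"y":0,"z":0,"turn":0}]'  | grep -E "pos|t_force"
python3 -c "
from h import *;shut();info()"
```

```text
tool_pos: [0.4999, 0.0157, 0.0704]
contact_force: [1.2, 0.3, 0.9]
tool_pos: [0.5004, 0.0157, 0.0673]
contact_force: [-5.5, 0.9, 14.7]
tool_pos: [0.5004, 0.0157, 0.0674]
contact_force: [-6.4, 0.3, 13.6]
tool_pos: [0.5004, 0.0157, 0.0674]
contact_force: [-5.5, 0.8, 11.5]
tool_pos: [0.5006, 0.0156, 0.0844]
contact_force: [-0.0, 0.3, 1.3]
strip brightness now/start [111. 165.] min [ 10. 151.]
t 27.45 hinge-level mm [-84.2  -0.3  -1.3] F [ 0.74 -0.06  1.9 ] yaw err deg -0.06 grip -0.00047071775010661094 toolx [-0.986 -0.168 -0.002] z [ 0.002 -0.    -1.   ]
```

```bash
python3 -m crank '[{"x":0.4,"y":0,"z":0.4,"turn":0},{"x":0,"y":0,"z":0.4,"turn":0},{"x":0,"y":0,"z":0.4,"turn":0},{"x":0,"y":0,"z":0.3,"turn":0},{"x":0,"y":0,"z":0.3,"turn":0}]' | grep -E "pos|t_force"
python3 -m crank '[{"x":0,"y":0,"z":0.1,"turn":0},{"x":0,"y":0,"z":0.1,"turn":0},{"x":0,"y":0,"z":0.1,"turn":0},{"x":0,"y":0,"z":0,"turn":0}]'  | grep -E "pos|t_force"
python3 -c "
from h import *;info()
p,d=manip.grab_frame('side');cv2.imwrite('pics/s7.png',cv2.resize(p[150:250,250:350,::-1],None,fx=5.5,fy=5.5,interpolation=cv2.INTER_CUBIC))"
```

```text
tool_pos: [0.4961, 0.015, 0.0661]
contact_force: [-8.5, 1.1, 21.7]
tool_pos: [0.4963, 0.015, 0.0659]
contact_force: [-13.3, 1.0, 26.3]
t 28.35 hinge-level mm [-88.6  -0.1 -19.4] F [-13.26   1.02  26.25] yaw err deg -0.09 grip 0.0003879718530500777 toolx [-0.986 -0.168  0.002] z [-0.002 -0.    -1.   ]
```

View pics/s7.png

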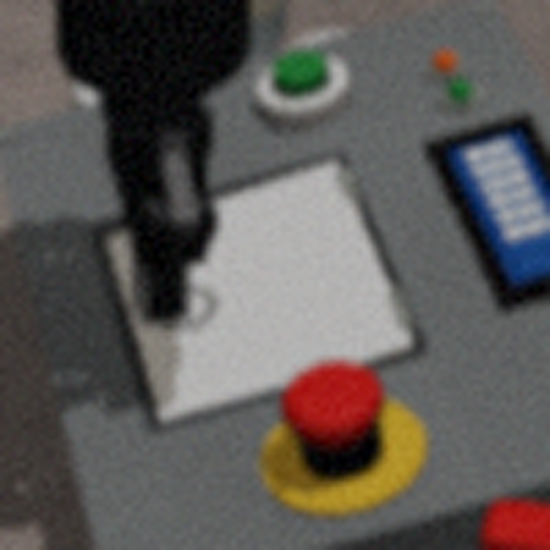

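The cover sits pressed in, with the tip at (165,310) just forward of the mark at (200,305). I release and check.

```bash
python3 -m crank '[{"x":0,"y":0,"z":-0.4,"turn":0},{"x":0,"y":0,"z":-0.4,"turn":0},{"x":0,"y":0,"z":-0.6,"turn":0},{"x":0,"y":0,"z":-0.6,"turn":0},{"x":0,"y":0,"z":0,"turn":0}]'  | grep -E "pos|t_force"
python3 -c "
from h import *;shut();info()"
```

```text
tool_pos: [0.4967, 0.0149, 0.0832]
contact_force: [-0.7, -0.6, 0.5]
strip brightness now/start [118. 165.] min [  5. 151.]
t 28.95 hinge-level mm [-88.2  -0.2  -2.4] F [-0.47 -0.31  1.29] yaw err deg -0.06 grip -0.001151728901578061 toolx [-0.986 -0.168 -0.001] z [ 0.001 -0.    -1.   ]
```

```bash
python3 -m crank '[{"x":-0.6,"y":0,"z":0.8,"turn":0},{"x":0,"y":0,"z":0.7,"turn":0},{"x":0,"y":0,"z":0,"turn":0}]' | grep -E "pos|t_force"
python3 -m crank '[{"x":0,"y":0,"z":-1,"turn":0},{"x":0,"y":0,"z":-1,"turn":0},{"x":0,"y":0,"z":0,"turn":0},{"x":0,"y":0,"z":0,"turn":0}]'  | grep -E "pos|t_force"
python3 -c "
from h import *;shut();info()"
```

```text
tool_pos: [0.5033, 0.016, 0.0683]
contact_force: [-0.8, -0.1, 9.2]
tool_pos: [0.5024, 0.016, 0.0876]
contact_force: [0.9, -0.4, 1.6]
strip brightness now/start [ 93. 165.] min [  0. 151.]
t 29.7 hinge-level mm [-82.7  -0.1   2. ] F [ 1.22 -0.4   0.38] yaw err deg -0.06 grip -0.0018714909553970993 toolx [-0.986 -0.168 -0.001] z [ 0.001 -0.    -1.   ]
```

```bash
python3 -m crank '[{"x":0,"y":0,"z":0.6,"turn":0},{"x":0,"y":0,"z":0.6,"turn":0},{"x":0,"y":0,"z":0.4,"turn":0},{"x":0,"y":0,"z":0.2,"turn":0},{"x":0,"y":0,"z":0.05,"turn":0}]' | grep -E "pos|t_force"
python3 -m crank '[{"x":0,"y":0,"z":0.03,"turn":0},{"x":0,"y":0,"z":0,"turn":0}]'  | grep -E "pos|t_force"
python3 -m crank '[{"x":0,"y":0,"z":0.03,"turn":0},{"x":0,"y":0,"z":0,"turn":0}]'  | grep -E "pos|t_force"
```

```text
tool_pos: [0.5016, 0.016, 0.0683]
contact_force: [-0.2, 0.6, 2.6]
tool_pos: [0.5016, 0.016, 0.0683]
contact_force: [-1.8, -0.4, 1.2]
tool_pos: [0.5016, 0.016, 0.0682]
contact_force: [-2.3, 0.5, 3.0]
```

```bash
python3 -c "
from h import *;shut()"
python3 -m crank '[{"x":0,"y":0,"z":-0.5,"turn":0},{"x":0,"y":0,"z":-0.6,"turn":0},{"x":0,"y":0,"z":-0.6,"turn":0},{"x":0,"y":0,"z":0,"turn":0},{"x":0,"y":0,"z":0,"turn":0}]'  | grep -E "pos|t_force"
python3 -c "
from h import *;shut();info()
p,d=manip.grab_frame('side');cv2.imwrite('pics/s8.png',p[:,:,::-1]);print(manip.state()['joint_efforts'])"
```

```text
strip brightness now/start [132. 165.] min [115. 151.]
tool_pos: [0.5023, 0.016, 0.0855]
contact_force: [0.7, 0.2, 0.4]
strip brightness now/start [144. 165.] min [118. 151.]
t 31.2 hinge-level mm [-82.8  -0.1  -0.1] F [-0.96 -0.51 -0.54] yaw err deg -0.06 grip -0.002907713511814127 toolx [-0.986 -0.168 -0.   ] z [ 0. -0. -1.]
[-1.77822436e-03 -2.91431326e+01 -3.37075460e+01 -1.15812377e-04
 -6.72257578e-03 -2.43853663e-05]
```

No gap this time, so it appears latched. I back well away, wait and verify.

```bash
python3 -m crank '[{"x":0,"y":0,"z":-2,"turn":0},{"x":0,"y":0,"z":-4.5,"turn":0},{"x":0,"y":0,"z":-4.8,"turn":0},{"x":0,"y":0,"z":-4.5,"turn":0},{"x":0,"y":0,"z":0,"turn":0}]' >/dev/null
for i in 1 2 3 4; do python3 -m crank '[{"x":1,"y":0,"z":0,"turn":0},{"x":1,"y":0,"z":0,"turn":0},{"x":0,"y":0,"z":0,"turn":0},{"x":0,"y":0,"z":0,"turn":0},{"x":0,"y":0,"z":0,"turn":0}]' >/dev/null; done
python3 -c "
from h import *;shut();info()
p,d=manip.grab_frame('side');cv2.imwrite('pics/s9.png',cv2.resize(p[110:340,220:420,::-1],None,fx=2.6,fy=2.6))"
```

```text
strip brightness now/start [169. 165.] min [153. 151.]
t 33.8 hinge-level mm [-162.7   -0.2  158. ] F [-0.02 -0.28  0.88] yaw err deg -0.06 grip 0.002688029388648658 toolx [-0.986 -0.168 -0.   ] z [ 0.  0. -1.]
```

View pics/s9.png

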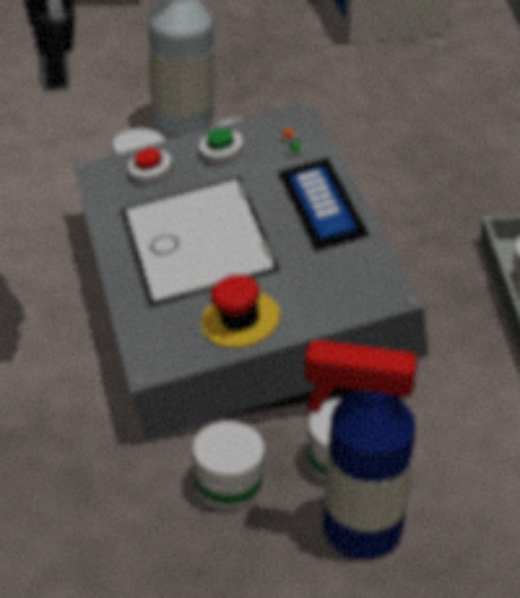

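The cover is flush and shut, with its mark at (165,244). It stayed closed for over 2 s with the arm clear, and the jars and bottles have not moved.

```bash
python3 -c "
from plant import manip;print(manip.job_done())"
```

```text
the job is handed in; nothing more can be done
None
```

The job is handed in at about 34 s: the cover opened, the blue reset key was pressed to its stop (12 N), and the cover is shut and latched; the latch failed to catch on six presses before a gentler one (about 3 N) held, and no verdict was shown.

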